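Close a sphere polisher on its stone and lower the guard

TASK

Get the small sphere-polishing machine ready to run. With the fingertips, push its tailstock gently and fully home against its stop, so that the stone sphere rolls into the headstock cup and is nipped between the two cups; then push the hinged clear guard over and fully down without slamming it. Only push: do not lift the stone, and leave the other things on the bench where they are.

Things in the scene. Friction and masses are not known exactly. Their poses are not given: they have to be found in the camera images.
- polisher: Grey bench machine, bolted down, base 150 x 400 mm. Origin on the bench below the bay between the cups. Its y axis is the slide axis: headstock block (top 144 mm above the bench) and finned motor (top 139 mm) reach from y = +0.03 to +0.176; tailstock at -y. Guide rods, 14 mm thick, run along y at x = +-24 mm, 62 mm up, to an end bracket at y = -0.197 to -0.209, 80 mm high.
- tail (a joint): Tailstock travel, m: 0 = fully home against its stop (to +y), grows to -y, at most 0.075. Stays where left; about 9 N of friction, plus up to 5 N from its sprung cup over the last 10 mm. The tailstock is a grey block 88 (x) x 40 (y) x 80 mm, from 45 to 125 mm above the bench, on the guide rods.
- tail_pad (a point): Centre of the outer face of the round black push pad (38 mm diameter, axis along y) on the tailstock's -y side, 103 mm above the bench; the flat block face behind it lies 11 mm further to +y. Push it towards +y of the polisher. With the tailstock home the pad stands at y = -0.133 in the polisher's frame. Axes as the polisher's.
- guard (a joint): Angle of the guard about its hinge, rad: 0 = fully down and closed, about 1.57 = upright, at most 1.8. Stiff friction hinge (about 0.45 N m): stays at any angle, so it must be pushed all the way down. A push of about 4 to 10 N near its edge moves it.
- guard_hinge (a point): Middle of the guard's hinge line, along the polisher's x axis at y = +0.066, 150 mm above the bench. The guard is a clear plastic hood in an aluminium frame, 128 mm wide (x), 210 mm long; closed, it reaches to -y and covers cups, stone and tailstock. Its outer face lies 12 mm off the hinge line (8 mm at the clear sheet inside the 12 mm frame bars), its sides hang 39 mm below it.
- guard_edge (a point): Middle of the guard's free edge on its outer (top) face, 210 mm from the hinge line; 162 mm above the bench when closed. A finger lip 60 mm wide stands 14 mm out beyond it. z of this point is the outward normal of the outer face, -y points from hinge to edge.
- head_cup: Fixed denim-covered polishing cup on the headstock, hollow, 56 mm across at the mouth, axis along y, 95 mm above the bench (so the nipped stone is raised slightly), mouth towards -y at y = 0 in the polisher's frame. Origin at the closed end of the cup, 26 mm behind the mouth.
- tail_cup: The same cup on the tailstock, mouth towards +y; it is sprung and can give way by up to 12 mm towards the tailstock. Origin at the closed end of the cup.
- stone_centre (a point): Centre of the dark polished stone sphere in the machine, 66 mm diameter, 0.4 kg; it lies loose on the two guide rods, between the cups, its centre about 93 mm above the bench, and rolls and slides easily along them (slippery rods and cups, friction about 0.1).
- stone: The same stone sphere (its origin is a point on its surface and turns as it rolls).
- tin: Grey powder tin, 69 mm diameter, 92 mm high, beside the machine on its far side; leave it alone. Origin under its centre.
- bar_long: Long bar of polishing compound, 51 x 107 x 30 mm, beside the machine on its far side; leave it alone. Origin under its centre.
- bar_short: Short bar of polishing compound, 66 x 90 x 30 mm, on the bench by the machine's near side; leave it alone. Origin under its centre.
- rough: Rough chipped stone, about 50 mm, on the bench left of the machine; leave it alone. Origin under its centre.
- brush_flat: Flat brush lying on the bench, 171 mm long; leave it alone.
- wrench: Open-ended spanner, 188 mm long, lying on the bench; leave it alone.
- driver: Screwdriver, 194 mm long, lying to the right of and behind the machine; leave it alone.
Things that resemble listed ones, but are neither listed nor needed, are in the scene too. What is shaped like the stone but purple or yellow is not meant.

How it is judged:
By the outcome, as a careful person would: the job done as asked, in the order asked, and still so for the second after the job is handed in, with the robot touching nothing.
It also fails if it takes over 61 s, if anything falls off the work surface, if the arm or the gripper's body presses on something with over 40 N, if the wrist force passes 120 N, or if a joint passes its speed limit or range.

ROBOT

A 6-joint arm with a two-finger parallel gripper is mounted at the origin on a cart in front of the work surface, level with it; the furniture and walls round the work are solid. World frame = base frame: x ahead of the robot, y to its left, z up, the work surface at z = 0. Lengths are in m, angles in rad, forces in N, time in s.
With the tool pointing down it reaches from about 0.425 to 0.95 m from the base axis. Payload 3.5 kg.
Tool frame: the origin (TCP) lies between the finger pads; the fingertips stand 14 mm ahead of it and the grasp point (between the pads) lies 5 mm behind it; z points along the fingers, y is the direction in which the jaws open and shut (so a half turn about z gives the same grasp; the last joint's range is limited). The gripper opens to 85 mm and grips with 20 to 120 N. Pads are 22 mm wide; open, the fingers measure 114 mm over their backs; the gripper's body (76 mm by 85 mm) begins 54 mm behind the grasp point. The pads swing forward as they close: fully open they stand 13 mm farther back than shut.
Start: joints at [-1.357, 0.286, 1.577, -0, 1.279, -0.15], TCP at [0.24, -0.631, 0.245] pointing down, gripper open.
Joint ranges: [-2.77, 2.77], [-0.9, 2.22], [0.21, 2.48], [-1.53, 4.67], [0.24, 2.81], [-2.84, 2.84]. Speed limits (rad/s): [2.79, 2.79, 3.14, 3.14, 3.14, 3.14].

INTERFACE

Orientations are given as a unit quaternion [x, y, z, w].
In Python, from plant import ctrl gives the robot as it stands. The module is installed in compiled form; this text tells all that it offers.
- The arm moves only by the tool servo_tool, never from a script. Its argument "increments" is text: rows parted by semicolons, each of 7 numbers parted by spaces: the turn, a rotation vector about the tool's x, y, z in rad, then the shift along the tool's x, y, z in cm, then the finger opening in cm, from 0 to 8.54. In form: ax ay az dx dy dz claw; .... A call has 1 to 10 rows; each row is the pose to reach, as a shift and turn from the pose commanded when the call began, along the tool's axes at that moment; what a row does not reach only later rows make up. A row lasts 1/12 s, in which the tool goes at most 41.7 mm and 7.16 degrees, less where a joint would pass 70% of its speed; a pose out of reach is approached as far as the arm can. A call with a gripper value outside its range is refused whole. The fingers move at their own pace and stop on an object; "grip_force" is the grip in N (left out, the last holds). Time passes only in rows, so rows that repeat a pose let the fingers close. It gives the time, the measured TCP pose, the force and the opening at its end, in the units of the state.
- ctrl.get_state(): the state, without advancing time (a new reading comes with each control period).
- ctrl.read_camera(name): name is "scene" or "side" or "wrist"; returns (picture, depth): 400x640x3 uint8, red, green, blue; 400x640 float32, m along the optical axis (not along the pixel's ray), 0 where there is no reading.
- ctrl.camera_info(name): a dict with "camera_matrix" (3x3 intrinsics, pixels), "world_to_cam" (4x4, takes a point from world to camera coordinates). Camera axes: x right, y down, z forward; pixel columns grow to the right and rows downward; lengths in m; the calibration is good to about 2 mm. A picture is of the moment at which its call begins: read the wrist's pose just before it. camera_info takes no time and is no camera call; for the wrist camera it gives the pose at the moment of the call.
- ctrl.sign_off(): hands the job in, once; it reports no verdict.
The state is a dict: "time": time; "qpos": joint angles; "dq": joint speeds; "joint_efforts": joint torques, N m; "eef_pos": TCP position; "tcp_rot": TCP orientation; "contact_force": force on the tool from outside, world axes, zero at the start; "wrist_torque": the same for the moment, N m; "opening": opening from 0.0 (shut) to 1.0 (fully open).
Only numpy, scipy, OpenCV 4.12 (cv2) and the standard library are available. Lean on these libraries where they do the work, as an engineer would, in place of code of your own. Each camera call takes 0.05 s, during which the arm holds its last target.

## Working session

There is one attempt and no reset: what is moved stays moved. The work goes in short steps, Python scripts to look and compute and a tool call to move; the robot and the scene stay as the last step left them, time stands still between calls to the robot, and variables do not carry over. Pictures are saved under pics/ and viewed, and the job is handed in when it is done.

Besides the shell and the picture viewer there is one more tool, called after "Emit:" by a JSON object that holds its "fn" and its "kwargs". servo_tool: Moves the arm, as the interface text tells. Its arguments: {"type":"object","properties":{"increments":{"type":"string"},"grip_force":{"type":"number"}},"required":["increments"]}

```bash
mkdir -p pics; cat > h.py <<'E'
from plant import ctrl
import numpy as np, cv2
def snap(n,f):
    info=ctrl.camera_info(n); p,d=ctrl.read_camera(n)
    cv2.imwrite('pics/%s.png'%f,p[:,:,::-1]); np.savez('pics/%s.npz'%f,p=p,d=d,K=info['camera_matrix'],T=info['world_to_cam'])
def load(f):
    z=np.load('pics/%s.npz'%f); return z['p'],z['d'],np.array(z['K']),np.array(z['T'])
def pts(f):
    p,d,K,T=load(f); v,u=np.mgrid[0:400,0:640]
    c=np.stack([(u-K[0,2])/K[0,0]*d,(v-K[1,2])/K[1,1]*d,d],-1)
    return (c-T[:3,3])@T[:3,:3], d>0
def ray_z(f,u,v,z):
    p,d,K,T=load(f); C=-T[:3,:3].T@T[:3,3]; r=T[:3,:3].T@np.linalg.inv(K)@np.array([u,v,1.]); return C+r*(z-C[2])/r[2]
def proj(f,X):
    p,d,K,T=load(f); c=T[:3,:3]@np.array(X)+T[:3,3]; q=K@c; return q[:2]/q[2]
E
python3 - <<'E'
from h import *
snap('scene','s0'); snap('side','d0')
print(ctrl.get_state())
for f in('s0','d0'):
    p,d,K,T=load(f); print(K,T, -T[:3,:3].T@T[:3,3])
E
```

```text
{'time': 0.1, 'qpos': array([-1.35700997e+00,  2.87107001e-01,  1.57803570e+00, -3.04976085e-05,
        1.27862365e+00, -1.49988738e-01]), 'dq': array([-0.00061637, -0.002395  , -0.00353455, -0.00042284, -0.00015687,
       -0.00095204]), 'joint_efforts': array([ 5.69152835e-04, -4.07296050e+01, -2.93699706e+01, -1.50189735e-04,
        3.41773281e-03,  4.99080031e-06]), 'eef_pos': array([ 0.24007372, -0.63025182,  0.24406277]), 'tcp_rot': array([ 9.83502635e-01,  1.80890532e-01, -4.92535978e-05, -1.08582840e-03]), 'contact_force': array([ 0.16426435, -0.23116117,  0.09383076]), 'wrist_torque': array([ 0.00127574, -0.00377928,  0.02175643]), 'opening': 1.0031532016048337}
[[421.47020837   0.         316.84618765]
 [  0.         421.47020837 201.42448731]
 [  0.           0.           1.        ]] [[ 0.99657984  0.0796167   0.02213162 -0.55365755]
 [ 0.06988903 -0.66916279 -0.73982206  0.07143442]
 [-0.04409254  0.73883851 -0.67243848  1.27774449]
 [ 0.          0.          0.          1.        ]] [ 0.60311046 -0.85216519  0.92430666]
[[386.83277402   0.         314.33717766]
 [  0.         386.83277402 203.26881433]
 [  0.           0.           1.        ]] [[ 0.96786481 -0.25146691 -0.00145032 -0.51574277]
 [-0.16184495 -0.61848623 -0.76894798  0.21066954]
 [ 0.19246797  0.74447242 -0.63930971  1.32112027]
 [ 0.          0.          0.          1.        ]] [ 0.27899174 -0.98293363  1.00585094]
```

View pics/s0.png

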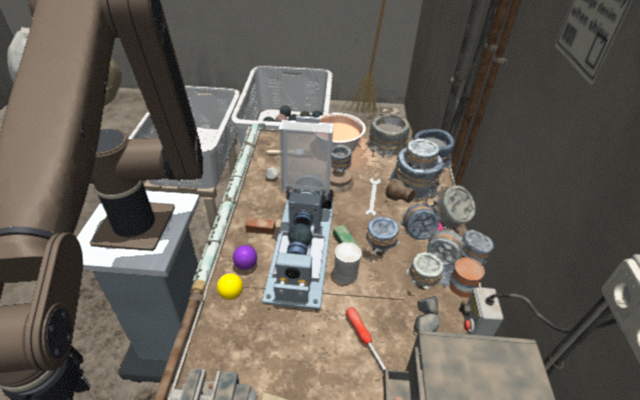

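View pics/d0.png

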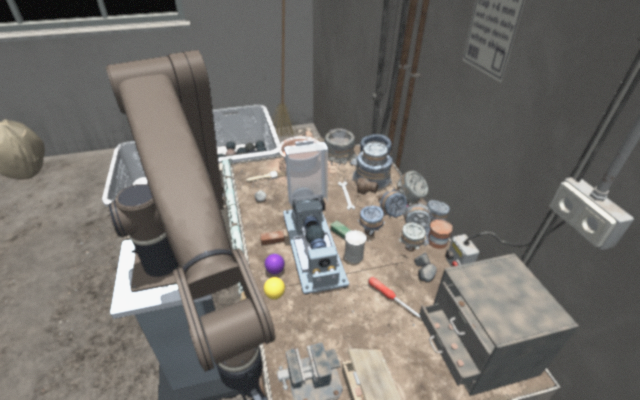

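```bash
python3 - <<'E'
from h import *
a=cv2.imread('pics/s0.png')[110:320,220:400]; b=cv2.imread('pics/d0.png')[130:300,250:380]
cv2.imwrite('pics/s0c.png',cv2.resize(a,None,fx=2.8,fy=2.8,interpolation=cv2.INTER_CUBIC))
cv2.imwrite('pics/d0c.png',cv2.resize(b,None,fx=3.5,fy=3.5,interpolation=cv2.INTER_CUBIC))
for f in('s0','d0'):
    X,ok=pts(f); 
    # machine box region heights
    m=ok&(X[...,2]>0.11)&(X[...,2]<0.4)&(X[...,0]>0.4)&(X[...,0]<0.8)&(X[...,1]>-.4)&(X[...,1]<.5)
    n,l,st,c=cv2.connectedComponentsWithStats(m.astype(np.uint8))
    for i in range(1,n):
        if st[i,4]>15: 
            q=X[l==i]; print(f,st[i],q.min(0).round(3),q.max(0).round(3),np.median(q,0).round(3))
E
```

```text
s0 [ 279  116   72  104 4883] [ 0.451 -0.037  0.11 ] [0.64  0.297 0.374] [0.52  0.045 0.235]
s0 [372 123  10   8  28] [0.715 0.441 0.11 ] [0.746 0.483 0.117] [0.729 0.459 0.112]
s0 [288 224  23  17 283] [ 0.483 -0.113  0.11 ] [ 0.542 -0.064  0.13 ] [ 0.515 -0.092  0.12 ]
s0 [275 242  37  33 762] [ 0.465 -0.222  0.11 ] [ 0.554 -0.129  0.129] [ 0.511 -0.192  0.123]
d0 [ 285  140   43   84 2905] [ 0.45  -0.037  0.11 ] [0.581 0.081 0.373] [0.517 0.043 0.245]
d0 [306 226  18  13 173] [ 0.483 -0.113  0.11 ] [ 0.54  -0.06   0.129] [ 0.509 -0.093  0.119]
d0 [308 239  30  25 457] [ 0.465 -0.223  0.11 ] [ 0.553 -0.128  0.13 ] [ 0.507 -0.193  0.123]
```

View pics/s0c.png

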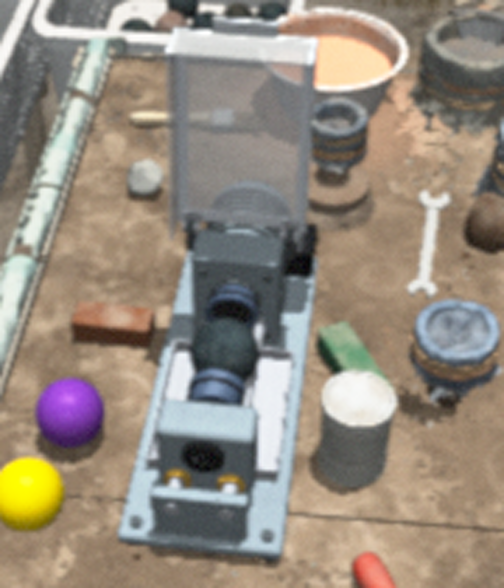

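View pics/d0c.png

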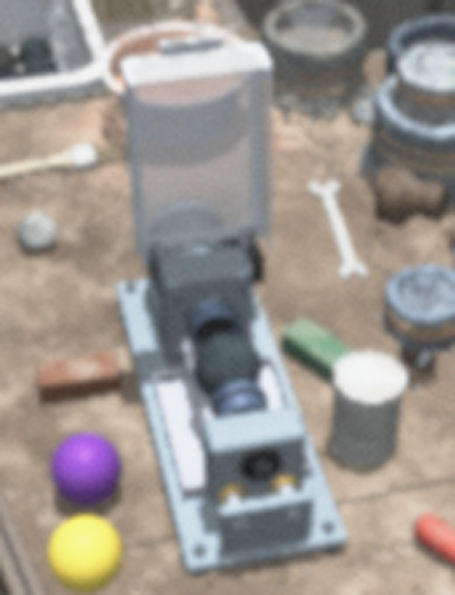

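```bash
python3 - <<'E'
from h import *
for f in('s0','d0'):
    X,ok=pts(f)
    def comp(z0,z1,y0,y1):
        m=ok&(X[...,2]>z0)&(X[...,2]<z1)&(X[...,0]>0.42)&(X[...,0]<0.62)&(X[...,1]>y0)&(X[...,1]<y1)
        return X[m]
    for nm,a in(('tail',(.12,.131,-.25,-.12)),('head',(.139,.149,-.06,.1)),('base',(-.1,.03,-1,1))):
        q=comp(*a)
        if nm!='base': print(f,nm,len(q),cv2.minAreaRect((q[:,:2]*1000).astype(np.float32)), np.percentile(q,[2,50,98],axis=0).round(3).tolist())
    q=comp(.18,.5,-.1,.3)
    # guard plane
    c=np.median(q,0); w=q[np.abs(q[:,1]-c[1])<.05]
    for _ in range(5):
        A=np.c_[w[:,0],w[:,2],np.ones(len(w))]; s=np.linalg.lstsq(A,w[:,1],rcond=None)[0]; r=w[:,1]-A@s; w=w[np.abs(r)<max(2*r.std(),.003)]
    print('guard y=ax+bz+c',s,r.std(),len(w), w.min(0),w.max(0))
E
```

```text
s0 tail 508 ((511.7544860839844, -174.03524780273438), (90.33513641357422, 86.83402252197266), 85.7406234741211) [[0.469, -0.214, 0.12], [0.51, -0.191, 0.124], [0.551, -0.133, 0.128]]
s0 head 385 ((518.3599243164062, 23.24789047241211), (60.735260009765625, 109.11189270019531), 88.11551666259766) [[0.47, -0.005, 0.139], [0.516, 0.015, 0.144], [0.565, 0.038, 0.148]]
guard y=ax+bz+c [-0.02802171  0.11622427  0.03375577] 0.001867566439820517 2383 [0.45505919 0.03623068 0.18002915] [0.58244094 0.06642106 0.37374714]
d0 tail 294 ((512.4754638671875, -176.74964904785156), (89.46414184570312, 87.26360321044922), 71.15480041503906) [[0.467, -0.216, 0.12], [0.508, -0.192, 0.124], [0.549, -0.134, 0.128]]
d0 head 239 ((515.006103515625, 21.349878311157227), (59.835018157958984, 109.8424072265625), 86.25657653808594) [[0.465, -0.008, 0.14], [0.514, 0.015, 0.144], [0.564, 0.037, 0.148]]
guard y=ax+bz+c [-0.03450038  0.11539046  0.03646653] 0.0024113988696082083 1508 [0.45093635 0.03422941 0.18011419] [0.58034444 0.06638887 0.37283151]
```

```bash
python3 - <<'E'
from h import *
for f in('s0','d0'):
    X,ok=pts(f); p=load(f)[0]
    m=ok&(X[...,2]>.119)&(X[...,2]<.131)&(X[...,0]>0.42)&(X[...,0]<0.62)&(X[...,1]>-.25)&(X[...,1]<-.168)
    q=X[m]; r=cv2.minAreaRect((q[:,:2]*1000).astype(np.float32)); print(f,'tail',r)
    v,u=np.where(m); print(u.min(),u.max(),v.min(),v.max())
    # head block: front face profile, guard extent
    # base plate: low points z .003-.03 grey
    hsv=cv2.cvtColor(p,cv2.COLOR_RGB2HSV); g=(hsv[...,0]>85)&(hsv[...,0]<130)&(hsv[...,2]>90)
    b=ok&g&(X[...,2]>.003)&(X[...,2]<.035)&(X[...,0]>0.40)&(X[...,0]<0.64)&(X[...,1]>-.3)&(X[...,1]<.25)
    n,l,st,c=cv2.connectedComponentsWithStats(b.astype(np.uint8)); 
    q=X[b]; print('base',len(q),cv2.minAreaRect((q[:,:2]*1000).astype(np.float32)),np.median(q[:,2]))
    w=ok&(X[...,2]>.18)&(X[...,2]<.5)&(X[...,0]>0.42)&(X[...,0]<0.62)&(X[...,1]>0)&(X[...,1]<.1)
    for z in np.arange(.18,.38,.02):
        q=X[w&(np.abs(X[...,2]-z)<.01)]
        if len(q): print(round(z,2),len(q),np.percentile(q[:,0],[1,99]).round(3),np.percentile(q[:,1],[5,50,95]).round(3))
E
```

```text
s0 tail ((509.5943603515625, -195.21603393554688), (52.86968994140625, 87.60665893554688), 88.71366119384766)
275 311 253 271
base 2159 ((514.46044921875, -54.48980712890625), (394.5992736816406, 149.06588745117188), 88.21861267089844) 0.022646025670917547
0.18 139 [0.454 0.582] [0.019 0.041 0.044]
0.2 299 [0.452 0.581] [0.021 0.042 0.046]
0.22 325 [0.453 0.58 ] [0.011 0.044 0.049]
0.24 333 [0.453 0.582] [0.012 0.047 0.051]
0.26 333 [0.454 0.581] [0.017 0.049 0.053]
0.28 348 [0.452 0.581] [0.011 0.051 0.055]
0.3 379 [0.452 0.581] [0.013 0.054 0.057]
0.32 362 [0.453 0.581] [0.019 0.056 0.06 ]
0.34 103 [0.453 0.582] [0.012 0.055 0.06 ]
0.36 634 [0.453 0.581] [0.016 0.042 0.066]
d0 tail ((509.07440185546875, -195.05154418945312), (52.51284408569336, 87.23255157470703), 87.98422241210938)
308 336 246 260
base 1497 ((540.34423828125, -52.71205139160156), (402.67926025390625, 204.5386962890625), 88.23682403564453) 0.022374162847020613
0.18 97 [0.451 0.577] [0.021 0.04  0.045]
0.2 195 [0.451 0.577] [0.009 0.041 0.046]
0.22 199 [0.451 0.577] [0.021 0.043 0.048]
0.24 211 [0.451 0.578] [0.012 0.046 0.05 ]
0.26 225 [0.451 0.578] [0.01  0.048 0.053]
0.28 219 [0.451 0.578] [0.014 0.051 0.055]
0.3 236 [0.452 0.578] [0.014 0.053 0.057]
0.32 238 [0.451 0.578] [0.016 0.055 0.06 ]
0.34 63 [0.452 0.578] [0.013 0.052 0.061]
0.36 391 [0.451 0.578] [0.016 0.041 0.064]
```

Emit:
{"fn": "servo_tool", "kwargs": {"increments": "0 0 -0.12 3.8 -2.5 0 0;0 0 -0.24 7.6 -5 0 0;0 0 -0.36 11.5 -7.5 0 0;0 0 -0.48 15.3 -10 0 0;0 0 -0.6 19.1 -12.5 0 0;0 0 -0.72 22.9 -15 0 0;0 0 -0.84 26.7 -17.5 0 0;0 0 -0.96 30.5 -20 0 0;0 0 -1.08 34.4 -22.6 0 0;0 0 -1.176 38.2 -25.1 0 0"}}

```text
time: 0.93
eef_pos: [0.4849, -0.2911, 0.2449]
tcp_rot: [0.716, 0.698, -0.0, -0.0]
contact_force: [0.9, 0.1, 0.4]
opening: 0.002
```

```bash
python3 - <<'E'
from h import *
snap('wrist','w1'); s=ctrl.get_state(); print(s['eef_pos'],s['tcp_rot'],s['time'])
E
```

```text
[ 0.48835874 -0.28511481  0.24494812] [ 0.713307    0.70084557  0.00276065 -0.00099305] 0.9833
```

View pics/w1.png

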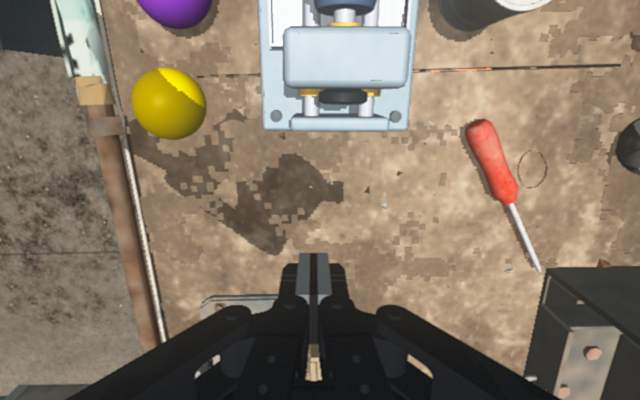

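Emit:
{"fn": "servo_tool", "kwargs": {"increments": "0 0 0 0 0 0 0;0 0 0 0 0 0 0;0 0 0 0 0 0 0"}}

```text
time: 1.23
eef_pos: [0.4838, -0.2937, 0.245]
tcp_rot: [0.718, 0.696, -0.0, -0.0]
contact_force: [0.2, -0.3, 0.1]
opening: -0.002
```

```bash
python3 - <<'E'
from h import *
snap('wrist','w2'); s=ctrl.get_state(); print(s['eef_pos'],s['tcp_rot'],s['dq'].round(4),s['contact_force'])
p,d,K,T=load('w2'); X,ok=pts('w2')
print(K[0,0],-T[:3,:3].T@T[:3,3])
for nm,z0,z1,y0,y1 in(('top',.119,.131,-.235,-.15),('brk',.074,.088,-.27,-.21),('base',.01,.032,-.28,-.1)):
    m=ok&(X[...,2]>z0)&(X[...,2]<z1)&(X[...,0]>.43)&(X[...,0]<.6)&(X[...,1]>y0)&(X[...,1]<y1)
    q=X[m]; 
    if len(q)>5: print(nm,len(q),cv2.minAreaRect((q[:,:2]*1000).astype(np.float32)),q.min(0).round(3),q.max(0).round(3))
# columns profile along y in the centre
for x in (.48,.509,.54):
  m=ok&(np.abs(X[...,0]-x)<.002)&(X[...,1]>-.27)&(X[...,1]<-.13)
  q=X[m]; q=q[np.argsort(q[:,1])]
  print(x,[(round(a[1],3),round(a[2],3)) for a in q[::max(1,len(q)//30)]])
E
```

```text
[ 0.48357073 -0.29416811  0.24507019] [ 7.18727039e-01  6.95292294e-01 -1.79502693e-04 -1.93942115e-04] [-0.0115 -0.0011 -0.0032  0.0012 -0.0015 -0.0033] [ 0.10028169  0.04418676 -1.00504231]
337.0868034185243 [ 0.48610142 -0.21457874  0.3730318 ]
top 7988 ((509.516357421875, -195.91563415527344), (50.280250549316406, 87.59264373779297), 88.467041015625) [ 0.466 -0.221  0.119] [ 0.554 -0.17   0.128]
brk 1446 ((508.5915832519531, -227.95570373535156), (34.26283645629883, 84.88270568847656), 88.16854858398438) [ 0.466 -0.246  0.074] [ 0.551 -0.21   0.082]
base 6792 ((509.48455810546875, -193.56736755371094), (115.11209869384766, 150.44573974609375), 88.11038970947266) [ 0.433 -0.253  0.015] [ 0.586 -0.134  0.032]
0.48 [(np.float64(-0.27), np.float64(0.002)), (np.float64(-0.264), np.float64(0.001)), (np.float64(-0.258), np.float64(0.002)), (np.float64(-0.244), np.float64(0.079)), (np.float64(-0.239), np.float64(0.08)), (np.float64(-0.235), np.float64(0.079)), (np.float64(-0.231), np.float64(0.067)), (np.float64(-0.227), np.float64(0.068)), (np.float64(-0.223), np.float64(0.068)), (np.fl
[... 2829 characters left out ...]
6)), (np.float64(-0.199), np.float64(0.123)), (np.float64(-0.197), np.float64(0.124)), (np.float64(-0.195), np.float64(0.125)), (np.float64(-0.193), np.float64(0.125)), (np.float64(-0.191), np.float64(0.124)), (np.float64(-0.188), np.float64(0.125)), (np.float64(-0.186), np.float64(0.123)), (np.float64(-0.184), np.float64(0.124)), (np.float64(-0.182), np.float64(0.124)), (np.float64(-0.18), np.float64(0.123)), (np.float64(-0.178), np.float64(0.125)), (np.float64(-0.176), np.float64(0.123)), (np.float64(-0.174), np.float64(0.124)), (np.float64(-0.162), np.float64(0.066)), (np.float64(-0.157), np.float64(0.066)), (np.float64(-0.153), np.float64(0.068)), (np.float64(-0.148), np.float64(0.067))]
```

View pics/w2.png

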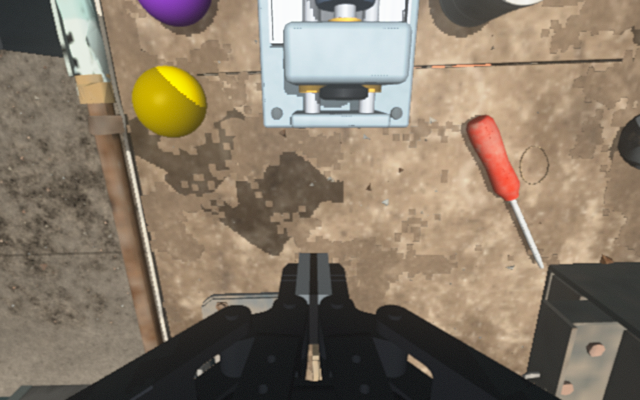

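Emit:
{"fn": "servo_tool", "kwargs": {"increments": "0 0 0 1.6 1.2 0 0;0 0 0 3.2 2.35 0 0;0 0 0 3.2 2.35 3 0;0 0 0 3.2 2.35 6 0;0 0 0 3.2 2.35 9 0;0 0 0 3.2 2.35 11.5 0;0 0 0 3.2 2.35 13 0;0 0 0 3.2 2.35 13.6 0;0 0 0 3.2 2.35 13.6 0;0 0 0 3.2 2.35 13.6 0"}}

```text
time: 2.12
eef_pos: [0.5088, -0.2631, 0.11]
tcp_rot: [0.719, 0.695, 0.0, 0.0]
contact_force: [0.5, -0.8, 0.9]
opening: -0.003
```

```bash
python3 - <<'E'
from h import *
snap('wrist','w3'); s=ctrl.get_state(); print(s['eef_pos'],s['tcp_rot'],s['dq'].round(4),s['contact_force'])
E
```

```text
[ 0.50931084 -0.26320216  0.11082588] [7.18457793e-01 6.95569392e-01 1.77324993e-04 1.26046692e-03] [ 0.0077 -0.0132 -0.0104  0.0004  0.0013  0.001 ] [ 1.05684083  0.45631246 -0.18425305]
```

View pics/w3.png

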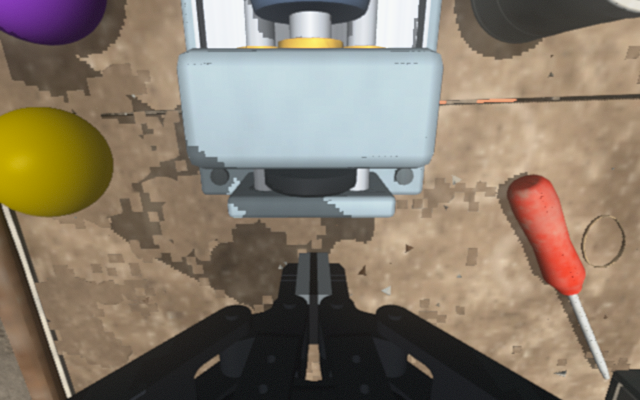

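Emit:
{"fn": "servo_tool", "kwargs": {"increments": "0 0 0 1 0 0 0;0 0 0 1.8 0 0 0;0 0 0 2.2 0 0 0;0 0 0 2.5 0 0 0;0 0 0 2.75 0 0 0;0 0 0 3 0 0 0;0 0 0 3.25 0 0 0;0 0 0 3.5 0 0 0;0 0 0 3.75 0 0 0;0 0 0 4 0 0 0"}}

```text
time: 3.0
eef_pos: [0.5101, -0.2249, 0.1097]
tcp_rot: [0.718, 0.696, -0.002, 0.003]
contact_force: [-0.9, -10.1, -2.4]
opening: 0.004
```

Contact, pushing at about 10 N (the expected friction). Continue slowly.

Emit:
{"fn": "servo_tool", "kwargs": {"increments": "0 0 0 0.25 0 0 0;0 0 0 0.5 0 0 0;0 0 0 0.75 0 0 0;0 0 0 1 0 0 0;0 0 0 1.25 0 0 0;0 0 0 1.5 0 0 0;0 0 0 1.75 0 0 0;0 0 0 2 0 0 0;0 0 0 2.25 0 0 0;0 0 0 2.5 0 0 0"}}

```text
time: 3.83
eef_pos: [0.5108, -0.2001, 0.1097]
tcp_rot: [0.718, 0.696, -0.002, 0.003]
contact_force: [-0.7, -9.4, -2.5]
opening: 0.002
```

```bash
python3 - <<'E'
from h import *
snap('scene','s4'); s=ctrl.get_state(); print(s['eef_pos'],s['contact_force'])
a=cv2.imread('pics/s4.png')[110:320,220:400]
cv2.imwrite('pics/s4c.png',cv2.resize(a,None,fx=2.8,fy=2.8,interpolation=cv2.INTER_CUBIC))
E
```

```text
[ 0.51085591 -0.19954327  0.10964782] [-1.0108199  -8.4684058  -2.07214419]
```

View pics/s4c.png

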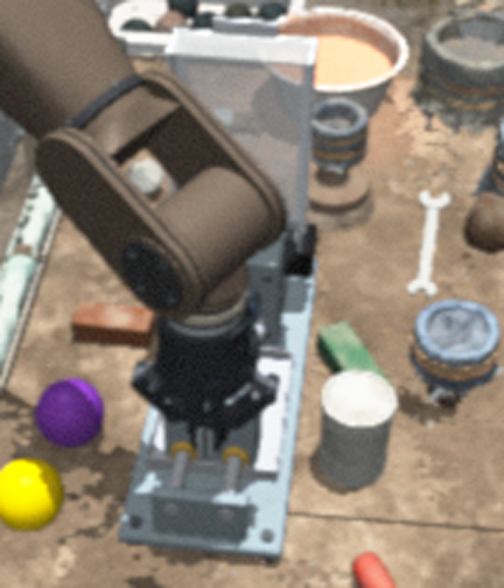

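Emit:
{"fn": "servo_tool", "kwargs": {"increments": "0 0 0 0.2 0 0 0;0 0 0 0.4 0 0 0;0 0 0 0.6 0 0 0;0 0 0 0.8 0 0 0;0 0 0 1 0 0 0;0 0 0 1.15 0 0 0;0 0 0 1.3 0 0 0;0 0 0 1.45 0 0 0;0 0 0 1.55 0 0 0;0 0 0 1.65 0 0 0"}}

```text
time: 4.72
eef_pos: [0.5113, -0.1843, 0.1097]
tcp_rot: [0.717, 0.697, -0.003, 0.003]
contact_force: [-1.0, -12.2, -3.3]
opening: -0.002
```

Emit:
{"fn": "servo_tool", "kwargs": {"increments": "0 0 0 0.07 0 0 0;0 0 0 0.14 0 0 0;0 0 0 0.21 0 0 0;0 0 0 0.28 0 0 0;0 0 0 0.35 0 0 0;0 0 0 0.35 0 0 0"}}

```text
time: 5.22
eef_pos: [0.5115, -0.181, 0.1097]
tcp_rot: [0.717, 0.697, -0.003, 0.004]
contact_force: [-2.5, -11.9, -3.1]
opening: 0.002
```

Emit:
{"fn": "servo_tool", "kwargs": {"increments": "0 0 0 0.07 0 0 0;0 0 0 0.14 0 0 0;0 0 0 0.21 0 0 0;0 0 0 0.28 0 0 0;0 0 0 0.28 0 0 0"}}

```text
time: 5.63
eef_pos: [0.5115, -0.1788, 0.1097]
tcp_rot: [0.717, 0.697, -0.003, 0.004]
contact_force: [-2.3, -14.3, -2.9]
opening: 0.002
```

Emit:
{"fn": "servo_tool", "kwargs": {"increments": "0 0 0 0.07 0 0 0;0 0 0 0.14 0 0 0;0 0 0 0.21 0 0 0;0 0 0 0.21 0 0 0"}}

```text
time: 5.97
eef_pos: [0.5115, -0.1787, 0.1098]
tcp_rot: [0.717, 0.697, -0.005, 0.006]
contact_force: [-1.7, -20.5, -4.8]
opening: -0.003
```

Emit:
{"fn": "servo_tool", "kwargs": {"increments": "0 0 0 0.07 0 0 0;0 0 0 0.14 0 0 0;0 0 0 0.14 0 0 0;0 0 0 0.14 0 0 0"}}

```text
time: 6.3
eef_pos: [0.5116, -0.1787, 0.1098]
tcp_rot: [0.717, 0.697, -0.006, 0.007]
contact_force: [-1.8, -24.8, -6.9]
opening: -0.001
```

Emit:
{"fn": "servo_tool", "kwargs": {"increments": "0 0 0 -0.5 0 0 0;0 0 0 -1.2 0 0 0;0 0 0 -2.5 0 0 0;0 0 0 -3.5 0 0 0;0 0 0 -4 0 -3 0;0 0 0 -4 0 -6 0;0 0 0 -4 0 -10 0;0 0 0 -4 0 -13.5 0;0 0 0 -4 0 -13.5 0;0 0 0 -4 0 -13.5 0"}}

```text
time: 7.13
eef_pos: [0.5118, -0.2117, 0.2479]
tcp_rot: [0.718, 0.696, 0.001, 0.003]
contact_force: [0.4, -0.6, -1.0]
opening: -0.004
```

```bash
python3 - <<'E'
from h import *
snap('wrist','w5'); s=ctrl.get_state(); print(s['eef_pos'],s['tcp_rot'],s['dq'].round(4),s['contact_force'])
X,ok=pts('w5'); p=load('w5')[0]
m=ok&(X[...,2]>.119)&(X[...,2]<.131)&(X[...,0]>.43)&(X[...,0]<.6)&(X[...,1]>-.235)&(X[...,1]<-.11)
q=X[m]; print(cv2.minAreaRect((q[:,:2]*1000).astype(np.float32)),q.min(0).round(3),q.max(0).round(3))
for x in (.48,.5105,.54):
  m=ok&(np.abs(X[...,0]-x)<.002)&(X[...,1]>-.24)&(X[...,1]<.02)
  q=X[m]; q=q[np.argsort(q[:,1])]
  print(x,[(float(a[1].round(3)),float(a[2].round(3))) for a in q[::max(1,len(q)//40)]])
E
```

```text
[ 0.5106564  -0.21089198  0.24507527] [7.17945382e-01 6.96098959e-01 2.75790538e-04 7.69267961e-04] [ 0.0021  0.0322  0.0531 -0.002  -0.0004  0.0034] [-0.34598814  0.29632316  0.06713346]
((511.272705078125, -142.0250244140625), (54.006874084472656, 87.63270568847656), 88.61603546142578) [ 0.467 -0.169  0.119] [ 0.555 -0.115  0.127]
0.48 [(-0.24, 0.079), (-0.232, 0.067), (-0.221, 0.297), (-0.22, 0.287), (-0.22, 0.287), (-0.22, 0.294), (-0.22, 0.29), (-0.22, 0.289), (-0.219, 0.296), (-0.219, 0.289), (-0.219, 0.295), (-0.215, 0.066), (-0.21, 0.065), (-0.205, 0.301), (-0.204, 0.3), (-0.203, 0.302), (-0.203, 0.298), (-0.202, 0.3), (-0.201, 0.285), (-0.201, 0.297), (-0.201, 0.292), (-0.201, 0.288), (-0.2, 0.287), (-0.2, 0.286), (-0.2, 0.298), (-0.2, 0.293), (-0.2, 0.291), (-0.2, 0.297), (-0.2, 0.302), (-0.2, 0.299), (-0.2, 0.287), (-0.198, 0.067), (-0.182, 0.067), (-0.163, 0.07), (-0.151, 0.124), (-0.144, 0.124), (-0.138, 0.124), (-0.132, 0.124), (-0.126, 0.124), (-0.12, 0.122), (-0.076, 0.023)]
0.5105 [(-0.24, 0.079), (-0.234, 0.077), (-0.227, 0.021), (-0.223, 0.278), (-0.22, 0.271), (-0
[... 593 characters left out ...]
121)]
0.54 [(-0.24, 0.08), (-0.234, 0.066), (-0.222, 0.289), (-0.222, 0.29), (-0.222, 0.298), (-0.221, 0.29), (-0.221, 0.293), (-0.221, 0.296), (-0.221, 0.293), (-0.218, 0.29), (-0.216, 0.289), (-0.214, 0.289), (-0.212, 0.29), (-0.207, 0.298), (-0.205, 0.298), (-0.205, 0.295), (-0.204, 0.298), (-0.203, 0.292), (-0.203, 0.291), (-0.202, 0.289), (-0.202, 0.291), (-0.202, 0.287), (-0.202, 0.294), (-0.202, 0.289), (-0.202, 0.297), (-0.202, 0.288), (-0.201, 0.292), (-0.201, 0.284), (-0.191, 0.066), (-0.173, 0.063), (-0.156, 0.122), (-0.149, 0.125), (-0.142, 0.124), (-0.136, 0.125), (-0.13, 0.124), (-0.125, 0.125), (-0.116, 0.071), (-0.107, 0.068), (-0.095, 0.066), (-0.082, 0.068), (-0.077, 0.11)]
```

View pics/w5.png

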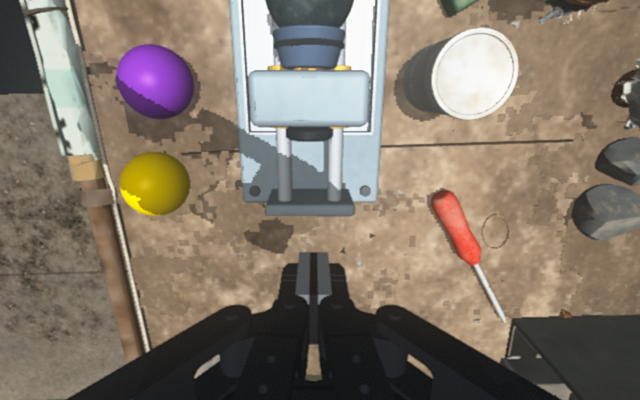

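Emit:
{"fn": "servo_tool", "kwargs": {"increments": "0 0 0 0 0 -4 0;0 0 0 0 0 -8 0;0 0 0 0 0 -12 0;0 0 0 0 0 -16 0;0 0 0 0 0 -20 0;0 0 0 0 0 -21.5 0;0 0 0 0 0 -21.5 0"}}

```text
time: 7.77
eef_pos: [0.5111, -0.2111, 0.4633]
tcp_rot: [0.718, 0.696, 0.001, 0.003]
contact_force: [-0.7, -0.0, 0.4]
opening: 0.0
```

```bash
python3 - <<'E'
from h import *
s=ctrl.get_state(); print(s['eef_pos'],s['tcp_rot'],s['qpos'],s['contact_force'])
snap('scene','s6');snap('wrist','w6');snap('side','d6')
a=cv2.imread('pics/s6.png')[90:320,200:430]
b=cv2.imread('pics/d6.png')[120:300,230:400]
cv2.imwrite('pics/s6c.png',np.hstack([cv2.resize(a,(400,400)),cv2.resize(b,(378,400))]))
E
```

```text
[ 0.51114648 -0.21112663  0.46329861] [0.71790509 0.69613367 0.00078135 0.00309685] [-5.75237338e-01 -6.86677461e-02  1.57497395e+00  1.38146100e-04
  1.62890013e+00 -5.44438069e-01] [-0.70472371 -0.00701636  0.39000755]
```

View pics/s6c.png

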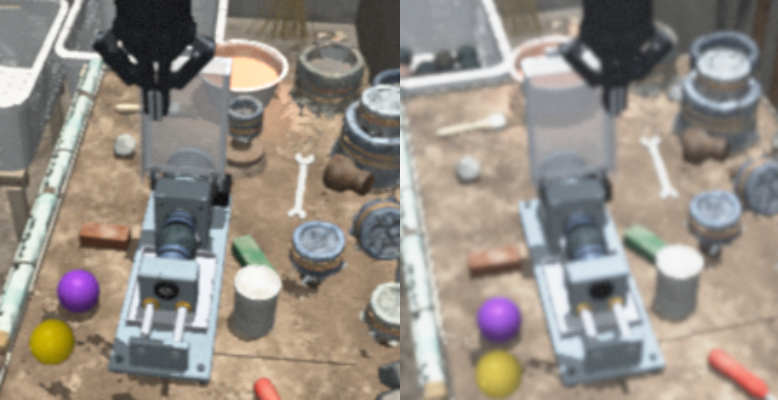

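View pics/w6.png

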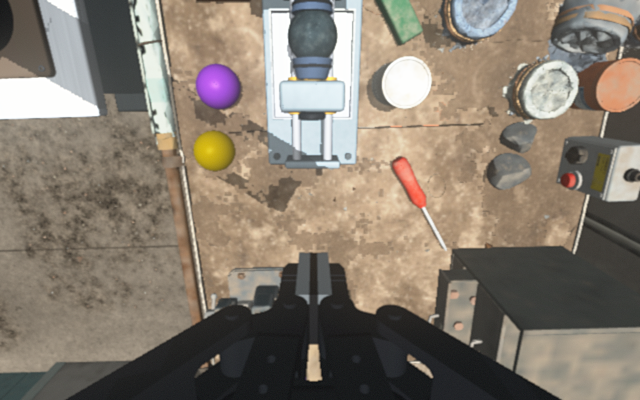

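Emit:
{"fn": "servo_tool", "kwargs": {"increments": "0 0 0 4 0 0 0;0 0 0 8 0 0 0;0 0 0 12 0 0 0;0 0 0 16 -0.1 0 0;0 0 0 20 -0.2 0 0;0 0 0 24 -0.2 0 0;0 0 0 28 -0.3 0 0;0 0 0 31 -0.3 0 0;0 0 0 34 -0.3 0 0;0 0 0 34 -0.3 0 0"}}

```text
time: 8.75
eef_pos: [0.5169, 0.1337, 0.4553]
tcp_rot: [0.716, 0.698, -0.002, -0.003]
contact_force: [-0.8, -0.8, 0.4]
opening: -0.002
```

```bash
python3 - <<'E'
from h import *
s=ctrl.get_state(); print(s['eef_pos'],s['tcp_rot'],s['qpos'],s['contact_force'])
snap('wrist','w7')
X,ok=pts('w7')
m=ok&(X[...,2]>.33)&(X[...,2]<.39)&(X[...,0]>.43)&(X[...,0]<.6)&(X[...,1]<.09)
q=X[m]; print(len(q)); print(q.min(0),q.max(0),np.percentile(q,[5,50,95],axis=0).round(3).tolist())
E
```

```text
[0.51686384 0.13367642 0.45526877] [ 0.71592043  0.69817284 -0.00178653 -0.00306983] [ 0.06190172 -0.10644016  1.62421427  0.00232482  1.63053233  0.08713243] [-0.81436805 -0.76725007  0.40694924]
2647
[0.45204843 0.01446422 0.33001511] [0.58293849 0.06782719 0.37154427] [[0.456, 0.05, 0.333], [0.544, 0.061, 0.357], [0.579, 0.066, 0.359]]
```

View pics/w7.png

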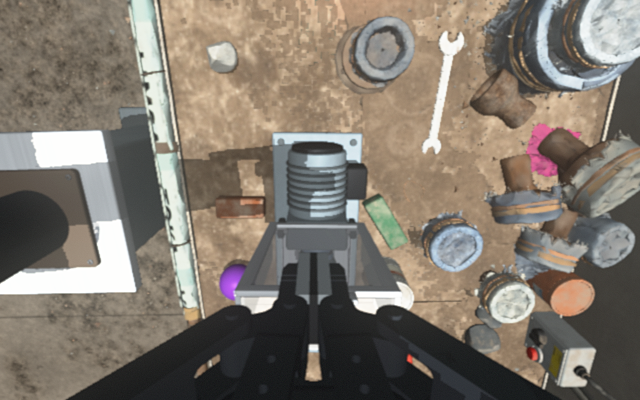

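Emit:
{"fn": "servo_tool", "kwargs": {"increments": "0 0 0 0 0 3 0;0 0 0 -0.5 0 6 0;0 0 0 -1 0 8.5 0;0 0 0 -1.5 0 10 0;0 0 0 -1.9 0 10.2 0;0 0 0 -2.5 0 10.2 0;0 0 0 -3.1 0 10.2 0;0 0 0 -3.7 0 10.2 0;0 0 0 -4.2 0 10.2 0;0 0 0 -4.5 0 10.2 0"}}

```text
time: 9.63
eef_pos: [0.5169, 0.0835, 0.3587]
tcp_rot: [0.718, 0.696, 0.001, 0.001]
contact_force: [0.6, -0.4, -0.3]
opening: -0.003
```

```bash
cat > arc.py <<'E'
from h import *
from scipy.spatial.transform import Rotation as R
import sys
H=np.array([.029,.15])
def tcp(th):
    rho=np.interp(np.degrees(th),[60,97],[.206,.192])
    return H+[ -rho*np.cos(th)+.012*np.sin(th)+.011, rho*np.sin(th)+.012*np.cos(th)+.014]
s=ctrl.get_state(); print(s['eef_pos'].round(4),s['tcp_rot'].round(4),s['contact_force'].round(1),s['time'])
for d in range(100,-11,-5): print(d,tcp(np.radians(d)).round(4))
E
python3 arc.py
```

```text
[0.5169 0.0835 0.3587] [0.7182 0.6958 0.0008 0.0009] [ 0.6 -0.4 -0.3] 9.6333
100 [0.0852 0.351 ]
95 [0.0688 0.355 ]
90 [0.052  0.3586]
85 [0.0348 0.3608]
80 [0.0174 0.3615]
75 [-3.000e-04  3.606e-01]
70 [-0.0179  0.3581]
65 [-0.0354  0.3541]
60 [-0.0526  0.3484]
55 [-0.0683  0.3396]
50 [-0.0832  0.3295]
45 [-0.0972  0.3181]
40 [-0.1101  0.3056]
35 [-0.1219  0.292 ]
30 [-0.1324  0.2774]
25 [-0.1416  0.2619]
20 [-0.1495  0.2457]
15 [-0.1559  0.2289]
10 [-0.1608  0.2116]
5 [-0.1642  0.1939]
0 [-0.166  0.176]
-5 [-0.1663  0.158 ]
-10 [-0.165  0.14 ]
```

Emit:
{"fn": "servo_tool", "kwargs": {"increments": "0 0 0 -0.5 0 0.2 0;0 0 0 -1 0 0.2 0;0 0 0 -1.5 0 0.2 0;0 0 0 -2 0 0.1 0;0 0 0 -2.5 0 0 0;0 0 0 -3.1 0 0 0;0 0 0 -3.7 0 -0.1 0;0 0 0 -4.3 0 -0.2 0;0 0 0 -4.9 0 -0.2 0;0 0 0 -5.5 0 -0.2 0"}}

```text
time: 10.47
eef_pos: [0.5144, 0.0288, 0.3588]
tcp_rot: [0.718, 0.696, -0.0, -0.001]
contact_force: [-0.5, 1.9, -1.5]
opening: -0.001
```

```bash
python3 - <<'E'
from h import *
s=ctrl.get_state(); print(s['eef_pos'].round(4),s['tcp_rot'].round(4),s['contact_force'].round(1))
snap('scene','s8')
a=cv2.imread('pics/s8.png')[60:320,180:440]
cv2.imwrite('pics/s8c.png',cv2.resize(a,(520,520)))
E
```

```text
[0.5144 0.0288 0.3588] [ 7.18e-01  6.96e-01 -4.00e-04 -7.00e-04] [-0.5  1.9 -1.5]
```

View pics/s8c.png

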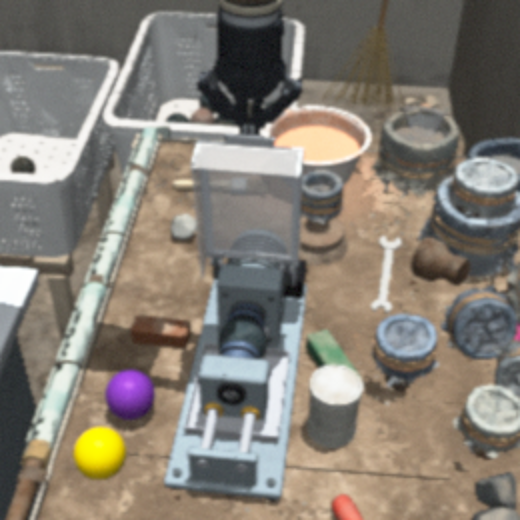

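Emit:
{"fn": "servo_tool", "kwargs": {"increments": "0 0 0 -0.8 0 -0.2 0;0 0 0 -1.6 0 -0.2 0;0 0 0 -2.4 0 -0.2 0;0 0 0 -3.2 0 -0.15 0;0 0 0 -4 0 -0.05 0;0 0 0 -4.8 0 0.1 0;0 0 0 -5.6 0 0.3 0;0 0 0 -6.4 0 0.5 0;0 0 0 -7.2 0 0.75 0;0 0 0 -8.1 0 1.05 0"}}

```text
time: 11.35
eef_pos: [0.5123, -0.0524, 0.3487]
tcp_rot: [0.718, 0.696, 0.0, 0.0]
contact_force: [-0.5, 1.4, -0.8]
opening: 0.001
```

```bash
python3 - <<'E'
from h import *
s=ctrl.get_state(); print(s['eef_pos'].round(4),s['tcp_rot'].round(4),s['contact_force'].round(1))
snap('side','d9')
a=cv2.imread('pics/d9.png')[80:320,200:440]
cv2.imwrite('pics/d9c.png',cv2.resize(a,(520,520)))
E
```

```text
[ 0.5123 -0.0524  0.3487] [7.179e-01 6.961e-01 0.000e+00 1.000e-04] [-0.5  1.4 -0.8]
```

View pics/d9c.png

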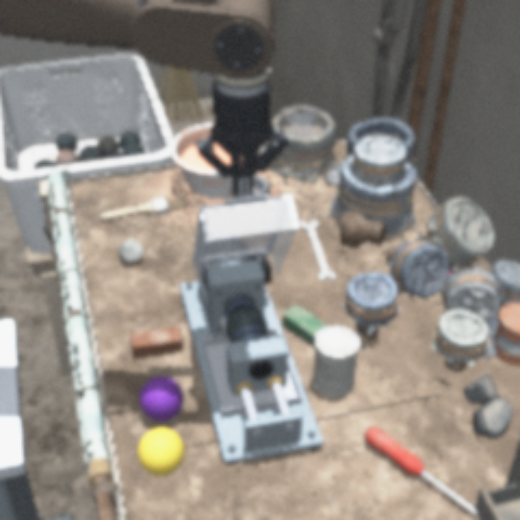

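Emit:
{"fn": "servo_tool", "kwargs": {"increments": "0 0 0 -0.8 0 0.45 0;0 0 0 -1.6 0 0.9 0;0 0 0 -2.35 0 1.4 0;0 0 0 -3.1 0 1.9 0;0 0 0 -3.8 0 2.5 0;0 0 0 -4.5 0 3.05 0;0 0 0 -5.15 0 3.7 0;0 0 0 -5.8 0 4.3 0;0 0 0 -6.4 0 5 0;0 0 0 -6.95 0 5.7 0"}}

```text
time: 12.23
eef_pos: [0.5101, -0.1218, 0.2912]
tcp_rot: [0.718, 0.696, -0.0, 0.0]
contact_force: [0.7, 0.3, 1.2]
opening: 0.004
```

Emit:
{"fn": "servo_tool", "kwargs": {"increments": "0 0 0 -0.55 0 0.7 0;0 0 0 -1.05 0 1.4 0;0 0 0 -1.55 0 2.15 0;0 0 0 -2 0 2.9 0;0 0 0 -2.4 0 3.7 0;0 0 0 -2.75 0 4.5 0;0 0 0 -3.1 0 5.35 0;0 0 0 -3.4 0 6.2 0;0 0 0 -3.6 0 6.9 0;0 0 0 -3.75 0 7.5 0"}}

```text
time: 13.07
eef_pos: [0.5087, -0.1587, 0.2157]
tcp_rot: [0.718, 0.696, -0.0, -0.0]
contact_force: [-0.2, 0.0, 1.6]
opening: 0.004
```

```bash
python3 - <<'E'
from h import *
s=ctrl.get_state(); print(s['eef_pos'].round(4),s['tcp_rot'].round(4),s['contact_force'].round(1))
snap('scene','s10')
a=cv2.imread('pics/s10.png')[80:320,200:440]
cv2.imwrite('pics/s10c.png',cv2.resize(a,(520,520)))
E
```

```text
[ 0.5087 -0.1587  0.2157] [ 7.18e-01  6.96e-01 -2.00e-04 -4.00e-04] [-0.2  0.   1.6]
```

View pics/s10c.png

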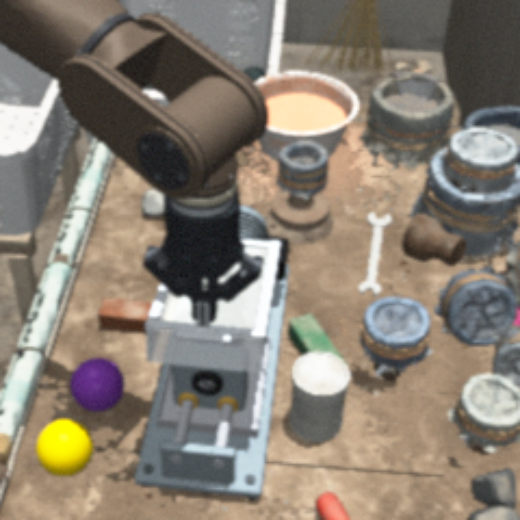

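Emit:
{"fn": "servo_tool", "kwargs": {"increments": "0 0 0 -0.1 0 0.4 0;0 0 0 -0.2 0 0.8 0;0 0 0 -0.3 0 1.2 0;0 0 0 -0.35 0 1.6 0;0 0 0 -0.4 0 2 0;0 0 0 -0.45 0 2.3 0;0 0 0 -0.5 0 2.6 0;0 0 0 -0.55 0 2.9 0;0 0 0 -0.6 0 3.1 0;0 0 0 -0.6 0 3.3 0"}}

```text
time: 13.95
eef_pos: [0.5088, -0.1646, 0.1836]
tcp_rot: [0.718, 0.696, -0.0, -0.0]
contact_force: [-0.6, 0.4, -0.5]
opening: -0.0
```

Emit:
{"fn": "servo_tool", "kwargs": {"increments": "0 0 0 0 0 0.15 0;0 0 0 0 0 0.3 0;0 0 0 0 0 0.45 0;0 0 0 0 0 0.6 0;0 0 0 0 0 0.7 0;0 0 0 0 0 0.7 0"}}

```text
time: 14.45
eef_pos: [0.5087, -0.1644, 0.1766]
tcp_rot: [0.718, 0.696, 0.0, -0.0]
contact_force: [-1.3, -0.4, 0.9]
opening: 0.001
```

Emit:
{"fn": "servo_tool", "kwargs": {"increments": "0 0 0 0 0 0.1 0;0 0 0 0 0 0.2 0;0 0 0 0 0 0.3 0;0 0 0 0 0 0.3 0"}}

```text
time: 14.78
eef_pos: [0.5089, -0.1645, 0.1759]
tcp_rot: [0.718, 0.696, -0.0, -0.0]
contact_force: [-3.9, 2.0, 9.6]
opening: 0.001
```

```bash
python3 - <<'E'
from h import *
s=ctrl.get_state(); print(s['eef_pos'].round(4),s['contact_force'].round(1))
snap('scene','s11')
X,ok=pts('s11')
m=ok&(X[...,2]>.14)&(X[...,2]<.2)&(X[...,0]>.44)&(X[...,0]<.6)&(X[...,1]<.04)&(X[...,1]>-.2)
for y in np.arange(-.19,.04,.02):
    q=X[m&(np.abs(X[...,1]-y)<.01)]
    for a,b in((.44,.47),(.555,.6)):
        r=q[(q[:,0]>a)&(q[:,0]<b)]; 
        if len(r)>3: print(round(y,2),a,len(r),np.percentile(r[:,2],[50,85]).round(4))
a=cv2.imread('pics/s11.png')[80:320,200:440]
cv2.imwrite('pics/s11c.png',cv2.resize(a,(520,520)))
E
```

```text
[ 0.5089 -0.1645  0.1759] [-3.9  2.   9.6]
-0.19 0.555 21 [0.1542 0.1617]
-0.17 0.44 107 [0.1593 0.1624]
-0.17 0.555 76 [0.161 0.163]
-0.15 0.44 62 [0.1592 0.1622]
-0.15 0.555 50 [0.1604 0.1634]
-0.13 0.44 51 [0.16  0.163]
-0.13 0.555 53 [0.16   0.1626]
-0.11 0.44 12 [0.1623 0.1628]
-0.11 0.555 47 [0.161  0.1632]
-0.09 0.555 36 [0.1621 0.1633]
-0.07 0.555 29 [0.1619 0.1637]
-0.05 0.555 39 [0.1608 0.1624]
-0.03 0.555 46 [0.1605 0.1625]
-0.01 0.555 49 [0.1602 0.1625]
0.01 0.555 48 [0.1603 0.1623]
0.03 0.555 23 [0.1616 0.1633]
```

View pics/s11c.png

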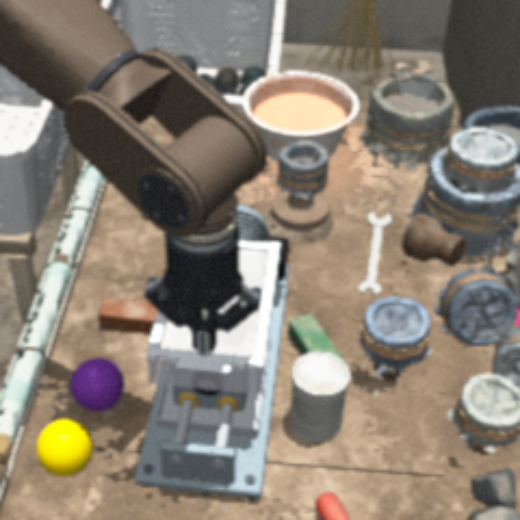

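Emit:
{"fn": "servo_tool", "kwargs": {"increments": "0 0 0 0 0 0.1 0;0 0 0 0 0 0.2 0;0 0 0 0 0 0.25 0;0 0 0 0 0 0.25 0"}}

```text
time: 15.17
eef_pos: [0.509, -0.1645, 0.1757]
tcp_rot: [0.718, 0.696, -0.0, -0.0]
contact_force: [-8.8, 4.5, 18.7]
opening: -0.0
```

Rigid stop at the closed height. Lift off and clear the view.

Emit:
{"fn": "servo_tool", "kwargs": {"increments": "0 0 0 0 0 -0.4 0;0 0 0 0 0 -1 0;0 0 0 0 0 -3 0;0 0 0 0 0 -6 0;0 0 0 0 0 -10 0;0 0 0 0 0 -14 0;0 0 0 -4 0 -16 0;0 0 0 -8 0 -16 0;0 0 0 -11 0 -16 0;0 0 0 -11 0 -16 0"}}

```text
time: 16.0
eef_pos: [0.5048, -0.2792, 0.3313]
tcp_rot: [0.72, 0.694, -0.001, 0.001]
contact_force: [-0.7, 0.3, -1.4]
opening: -0.002
```

```bash
python3 - <<'E'
from h import *
s=ctrl.get_state(); print(s['eef_pos'].round(4),s['contact_force'].round(1),s['time'])
snap('scene','s12'); snap('side','d12'); snap('wrist','w12')
for f in ('s12','d12','w12'):
    X,ok=pts(f)
    m=ok&(X[...,2]>.14)&(X[...,2]<.2)&(X[...,0]>.44)&(X[...,0]<.6)&(X[...,1]<.04)&(X[...,1]>-.2)
    for lo,hi in((-.18,-.15),(-.1,-.06),(-.02,.03)):
        q=X[m&(X[...,1]>lo)&(X[...,1]<hi)&(X[...,2]>.158)]; print(f,lo,len(q),np.median(q[:,2]).round(4) if len(q) else '')
a=cv2.imread('pics/s12.png')[80:320,200:440]; b=cv2.imread('pics/d12.png')[110:310,220:420]
cv2.imwrite('pics/12c.png',np.hstack([cv2.resize(a,(400,400)),cv2.resize(b,(400,400))]))
E
```

```text
[ 0.5048 -0.2792  0.3313] [-0.7  0.3 -1.4] 16.0
s12 -0.18 375 0.1613
s12 -0.1 185 0.1598
s12 -0.02 156 0.1613
d12 -0.18 213 0.1609
d12 -0.1 132 0.1593
d12 -0.02 129 0.1604
w12 -0.18 3926 0.1612
w12 -0.1 0 
w12 -0.02 0
```

View pics/12c.png

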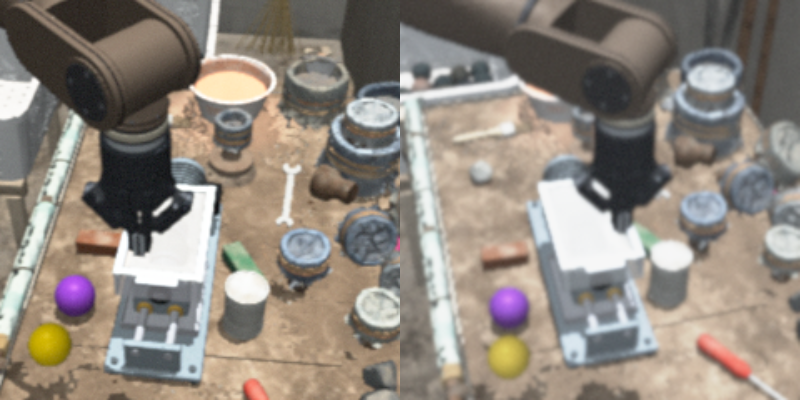

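View pics/w12.png

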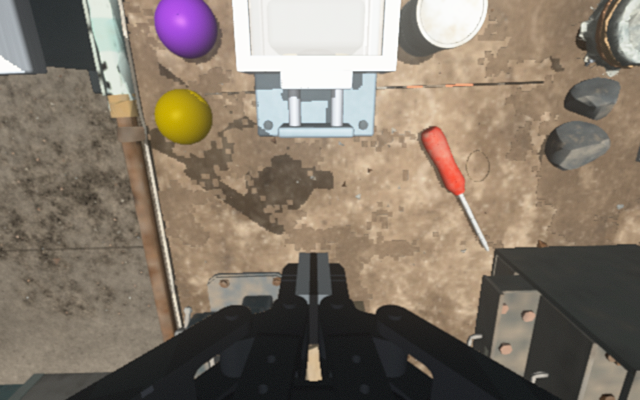

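Emit:
{"fn": "servo_tool", "kwargs": {"increments": "0 0 0 0 0 0 0;0 0 0 0 0 0 0;0 0 0 0 0 0 0"}}

```text
time: 16.4
eef_pos: [0.5056, -0.2733, 0.3313]
tcp_rot: [0.717, 0.697, 0.0, -0.0]
contact_force: [0.8, -0.5, -0.3]
opening: -0.002
```

```bash
python3 -c "
from h import *
s=ctrl.get_state(); print(s['dq'].round(3),s['contact_force']); print(ctrl.sign_off())"
```

```text
[-0.004 -0.002 -0.004 -0.002 -0.     0.001] [ 0.84609125 -0.52611787 -0.33308823]
the job is handed in; nothing more can be done
None
```

The machine is ready to run: the tailstock is home against its stop, the stone is nipped between the cups, and the guard is fully down. I handed the job in at about 16.4 s with the arm clear of everything.

- **Tailstock:** I pushed the pad slowly until it hit a rigid stop; it did not move as the force rose from 14 to 25 N. After I backed off, the pad stood at y ≈ −0.169 in the world frame, against about −0.170 expected. The wrist and scene pictures then showed the stone held between the two cups.
- **Guard:** I pushed it over along its arc from behind and eased it down over the last few centimetres. It stopped rigidly under about 19 N. Its outer face measured 160–161 mm above the bench at both ends (162 mm expected, calibration about 2 mm), so it is level and closed.
- **Other things on the bench:** none looked moved in the last pictures, though I did not measure them.

No check failed or disagreed. The closed guard hid the stone and the pad in the last pictures, so the final view of them is from just before the guard was pushed over.

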